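# Reform the capacitors behind the blast lid

## Robot

A 6-joint arm with a two-finger parallel gripper is mounted at the origin on a cart in front of the work surface, level with it; the furniture and walls round the work are solid. World frame = base frame: x ahead of the robot, y to its left, z up, the work surface at z = 0. Lengths are in m, angles in rad, forces in N, time in s.
With the tool pointing down it reaches from about 0.275 to 0.725 m from the base axis. Payload 5.6 kg.
Tool frame: the origin (TCP) lies between the finger pads; the fingertips stand 11 mm ahead of it and the grasp point (between the pads) lies 8 mm behind it; z points along the fingers, y is the line along which they close (so a half turn about z gives the same grasp; the last joint's range is limited). The gripper opens to 85 mm and grips with 20 to 120 N. Pads are 22 mm wide; open, the fingers measure 114 mm over their backs; the gripper's body (76 mm by 85 mm) begins 54 mm behind the grasp point. The pads swing forward as they close: fully open they stand 13 mm farther back than shut.
Start: joints at [1.478, 0.255, 0.108, 0, -1.424, -0.285], TCP at [0.203, 0.511, 0.242] pointing down, gripper open.
Joint ranges: [-2.95, 2.95], [-1.21, 1.97], [-1.09, 1.5], [-2.87, 1.71], [-2.94, -0.07], [-3.05, 3.05]. Speed limits (rad/s): [2.57, 2.57, 3.14, 3.14, 3.14, 3.14].

## Interface

Orientations are given as a unit quaternion [x, y, z, w].
In Python, from rig import arm, status, eyes gives the robot as it stands. Calls block until the motion is done:
- arm.move_ptp(position, orientation): joint-space move of the TCP to a pose.
- arm.line_to(position, velocity=0.15, attitude=None, threshold=None): straight line of the TCP; attitude=None keeps the orientation; velocity is the mean speed in m/s. With threshold (N) it stops when the force on the tool has changed by that much, and returns True; else False.
- arm.move_j(angles): joint-space move.
- arm.gripper_to(opening, f_grip=None): opening from 0.0 (shut) to 1.0 (fully open); f_grip is the grip in N (None keeps the last); returns when the fingers have stopped.
- arm.wait(seconds).
- arm.solve_ik(position, orientation): joint angles nearest the present ones, or None.
- status.get_obs(): the state.
- eyes.get_image(name): name is "scene" or "side" or "wrist"; returns the picture (480x640x3 uint8, red, green, blue); there is no depth.
- eyes.calibration(name): a dict with "K" (3x3 intrinsics, pixels), "distortion" ([k1, k2, p1, p2, k3] as OpenCV has them; the pictures are not rectified), "rvec" (rotation vector, rad) and "tvec" (3), from world to camera coordinates, as OpenCV has them; the wrist camera has in their place "mount" (4x4, takes a point from camera to tool coordinates, whose origin is the TCP and whose axes are the flange's). Camera axes: x right, y down, z forward; pixel columns grow to the right and rows downward; lengths in m; the calibration is good to about 2 mm. A picture is of the moment at which its call begins: read the wrist's pose just before it. calibration takes no time and is no camera call.
A pose or a line that the arm cannot do raises arm.PlanningError and nothing moves.
- arm.hand_in(): hands the job in; it is judged then, once.
The state is a dict: "clock": time; "joint_positions": joint angles; "joint_vel": joint speeds; "effort": joint torques, N m; "position": TCP position; "ee_rot": TCP orientation; "force": force on the tool from outside, world axes, zero at the start; "torque": the same for the moment, N m; "gripper_width": opening from 0.0 (shut) to 1.0 (fully open); "gripper_force": force on a finger pad.
Only numpy, scipy, OpenCV 4.12 (cv2) and the standard library are available. Lean on these libraries where they do the work, as an engineer would, in place of code of your own. Each camera call takes 0.05 s, during which the arm holds its last target. There are 200 camera calls.

## Task

Run the new capacitors through the capacitor reformer before they go into the amplifier: tip the lid up at the front and take it off the well, stand every blue capacitor that is on the desk upright in a bay of its own, and put the lid back on, flat, with its rear edge under the keeper lip. Only then flip the red guard up until it stays up by itself, and press the front half of the start rocker beneath it so that the switch stays on; leave the guard up. Do not disturb the coffee cup.

Things in the scene. Friction and masses are not known exactly. Their poses are not given: they have to be found in the camera images.
- reformer: blue steel bench unit fixed on the desk, 260 mm deep (x), 152 mm wide (y). Rear part: open well, 112 (x) by 140 mm (y) inside, walls 6 mm, floor 18 mm and rim 84 mm above the desk. Front part: low panel, top 50 mm above the desk, from 62 to 178 mm in front of the well's middle. Origin on the desk under the well's middle; x to the unit's back, y to its left, z up
- well_rim (a point): centre of the well's mouth, at the height of its rim, 84 mm above the desk; axes as for reformer
- keeper (a point): middle of the front edge of the steel keeper lip along the well's rear rim, at the lip's underside: 55 mm behind well_rim and 10 mm above the rim; axes as for reformer. The lip is 3 mm thick and 152 mm long; the slot under it is 10 mm high and ends at a wall 12 mm farther back
- bay0 (a point): one of three bays in a row across the well: white plastic nest, 41 by 42 mm inside, walls 14 mm high. The point is the middle of the bay's floor, 66 mm below the rim, 8 mm in front and 46 mm right of the well's middle; axes as for reformer
- bay1 (a point): one of three bays in a row across the well: white plastic nest, 41 by 42 mm inside, walls 14 mm high. The point is the middle of the bay's floor, 66 mm below the rim, 8 mm in front of the well's middle; axes as for reformer
- bay2 (a point): one of three bays in a row across the well: white plastic nest, 41 by 42 mm inside, walls 14 mm high. The point is the middle of the bay's floor, 66 mm below the rim, 8 mm in front and 46 mm left of the well's middle; axes as for reformer
- lid_plate (a point): loose steel lid, 0.22 kg: plate 130 (x) by 148 mm (y), 4 mm thick. The point is on its underside, 66 mm behind its front and 64 mm before its rear edge; x to the rear edge, z up. Seated it coincides with well_rim, play 3 mm each way, its rear 9 mm under the keeper lip. Four feet 11 mm high below the plate reach into the well, so it cannot come off level
- lid_flange (a point): grip point on the lid's black upright pull flange, 52 mm in front of lid_plate and 30 mm above the plate's underside. Flange 8 mm thick (x), 70 mm wide (y), top 11 mm above this point; pinch it front and back from above. Tip the lid's front up 0.2 rad, then draw it forward from under the lip; refit rear edge first, the same way. On the desk it stands level on its feet
- cap_a_mid (a point): blue electrolytic capacitor can, 30 mm diameter, 50 mm tall, 0.03 kg, with two thin leads (13 mm, without substance) on top; stands upright on the desk at the start; grip its upper half, so that the fingers stay above the bay's walls. The point is the middle of the can, 25 mm above its bottom; z is the can's axis, up. May be absent
- cap_b_mid (a point): blue electrolytic capacitor can, 30 mm diameter, 50 mm tall, 0.03 kg, with two thin leads (13 mm, without substance) on top; stands upright on the desk at the start; grip its upper half, so that the fingers stay above the bay's walls. The point is the middle of the can, 25 mm above its bottom; z is the can's axis, up. May be absent
- cap_c_mid (a point): blue electrolytic capacitor can, 25 mm diameter, 45 mm tall, 0.03 kg, with two thin leads (13 mm, without substance) on top; stands upright on the desk at the start; grip its upper half, so that the fingers stay above the bay's walls. The point is the middle of the can, 22.5 mm above its bottom; z is the can's axis, up. May be absent
- cap_d_mid (a point): blue electrolytic capacitor can, 25 mm diameter, 45 mm tall, 0.03 kg, with two thin leads (13 mm, without substance) on top; stands upright on the desk at the start; grip its upper half, so that the fingers stay above the bay's walls. The point is the middle of the can, 22.5 mm above its bottom; z is the can's axis, up. May be absent
- guard (a joint): red guard over the start switch, rad: 0 shut, 1.80 fully up at its stop. It swings up and back about a hinge across its rear end. Below about 1.2 it falls shut by its own weight; beyond that it falls open and stays up
- guard_hinge (a point): middle of the guard's hinge axis (along y), 94 mm in front of the well's middle and 14 mm above the panel; does not move; axes as for reformer
- guard_grip (a point): point midway between the guard's side cheeks, 48 mm forward of the hinge axis and 8 mm above it when shut; turns with the guard. The guard is 48 mm wide over the cheeks, which reach from 10 mm below to 20 mm above the hinge axis when shut; its front is 61 mm from the hinge, with a lip 24 mm wide that reaches 11 mm farther
- start_switch (a joint): rocker switch under the guard, rad: 0 off (front half proud), 0.40 on (front half down). It stays where it is left; about 3 N on the front half turns it
- switch_press (a point): where to press, straight down: top face of the rocker's front half, about 48 mm in front of guard_hinge. The rocker is 39 mm long (x), 22 mm wide (y) and turns about its middle, 34 mm in front of guard_hinge; this point sinks 5 mm as the switch goes on
- coffee_cup: patterned cup half full of coffee, 78 mm across, 68 mm tall, standing on the desk; origin at the centre of its underside. Leave it alone; the desk between it and the reformer is clear and has room for the lid
There are look-alikes about, which are no part of the job. Of the things that look like the part that bears lid_plate, the larger one is meant.

How it is judged:
By the outcome, as a careful person would: the job done as asked, in the order asked, and still so for the second after the job is handed in, with the robot touching nothing.
Of cap_a, cap_b, cap_c, cap_d only 2 to 3 are there at a start; the rules pass over those that are not, and their reading is None.
At some moment in a run one of lid may be knocked a few centimetres aside while the robot is not near it.
It also fails if it takes over 200 s, if anything falls off the work surface, if the arm or the gripper's body presses on something with over 40 N, if the wrist force passes 120 N, or if a joint passes its speed limit or range.

## Working session

There is one attempt and no reset: what is moved stays moved. The work goes in short steps, each a Python script; the robot and the scene stay as the last script left them, time stands still between calls to the robot, and variables do not carry over. Pictures are saved under pics/ and viewed, at most 18 in all, crops included, and the job is handed in when it is done.

```bash
ls; mkdir -p pics
python3 - <<'E'
from rig import arm,status,eyes
import cv2,numpy as np
o=status.get_obs();print(o)
for n in("scene","side","wrist"):
    cv2.imwrite(f"pics/{n}0.png",eyes.get_image(n)[:,:,::-1]);print(n,eyes.calibration(n))
E
```

```text
pics
{'clock': 0.0, 'joint_positions': array([ 1.47759929e+00,  2.55772344e-01,  1.06985131e-01, -4.89402129e-04,
       -1.42388536e+00, -2.84581406e-01]), 'joint_vel': array([ 0.00126719,  0.00112285, -0.00054476,  0.00063159,  0.0006748 ,
        0.00088856]), 'effort': array([ 1.47227693e-03, -3.86635959e+01,  2.37941694e+01,  5.36519900e+00,
       -6.10400792e-03,  1.10056007e-05]), 'position': array([0.20264496, 0.51079326, 0.24137248]), 'ee_rot': array([ 9.82206180e-01, -1.87803306e-01, -1.51289914e-04,  9.56957522e-04]), 'force': array([ 0.88386097, -0.21673101,  0.0687848 ]), 'torque': array([-0.00796722,  0.05743461, -0.00036024]), 'gripper_force': 0.0, 'gripper_width': 0.9981911848469875}
scene {'K': array([[569.13401478,   0.        , 317.53259761],
       [  0.        , 569.13401478, 243.99562073],
       [  0.        ,   0.        ,   1.        ]]), 'distortion': array([-0.13889893,  0.        ,  0.        ,  0.        ,  0.        ]), 'rvec': array([ 0.67390507, -2.49984058,  1.29171829]), 'tvec': array([0.4623592 , 0.25505234, 1.33138734])}
side {'K': array([[506.479
[... 235 characters left out ...]
y([ 2.14212066, -0.34526542,  0.17617877]), 'tvec': array([-0.55248505,  0.14274084,  1.17978052])}
wrist {'K': array([[334.39670013,   0.        , 320.42419644],
       [  0.        , 334.39670013, 239.5099789 ],
       [  0.        ,   0.        ,   1.        ]]), 'distortion': array([0.00029075, 0.        , 0.        , 0.        , 0.        ]), 'mount': array([[-4.52830476e-04, -9.47822327e-01, -3.18798731e-01,
         8.23461772e-02],
       [ 9.99999846e-01, -5.31241162e-04,  1.59008878e-04,
         1.06742728e-04],
       [-3.20071173e-04, -3.18798610e-01,  9.47822422e-01,
        -1.32314476e-01],
       [ 0.00000000e+00,  0.00000000e+00,  0.00000000e+00,
         1.00000000e+00]])}
```

View pics/scene0.png

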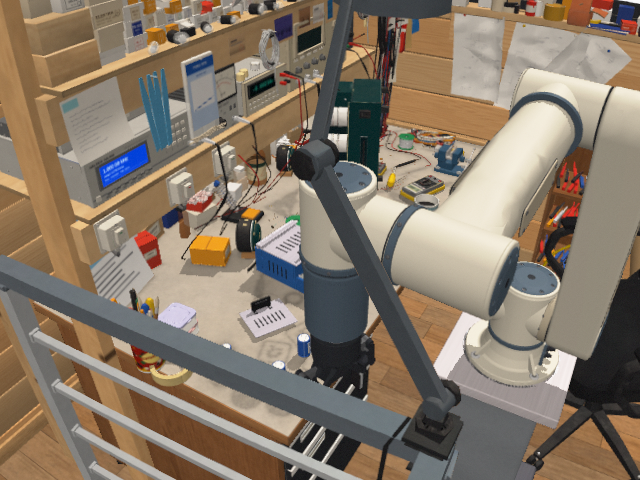

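View pics/side0.png

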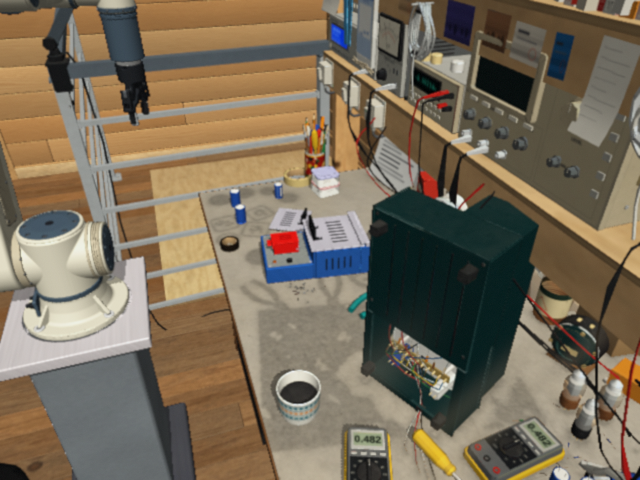

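The scene view shows three blue cans at about (304,345), (280,367) and (227,348). The side view shows the lidded reformer near (315,245) with its red guard at (285,240), a smaller look-alike lid behind it, three cans at (235,198), (240,213) and (278,190), and the cup at (298,395).

```bash
cat > h.py <<'E'
import numpy as np,cv2
from scipy.spatial.transform import Rotation as R
from rig import arm,status,eyes
def cam(n,o=None):
    c=eyes.calibration(n)
    if n=="wrist":
        o=o or status.get_obs();T=np.eye(4);T[:3,:3]=R.from_quat(o["ee_rot"]).as_matrix();T[:3,3]=o["position"]
        T=T@c["mount"]; return c,T[:3,:3],T[:3,3]
    Rm=cv2.Rodrigues(c["rvec"])[0]; return c,Rm.T,-Rm.T@c["tvec"]
def rays(C,px):
    c,Rw,p=C
    u=cv2.undistortPoints(np.float64(px).reshape(-1,1,2),c["K"],c["distortion"])[:,0]
    return p,np.c_[u,np.ones(len(u))]@Rw.T
def plane(C,px,z):
    p,d=rays(C,px); return p+d*((z-p[2])/d[:,2])[:,None]
def proj(C,P):
    c,Rw,p=C
    return cv2.projectPoints(np.float64(P).reshape(-1,1,3),cv2.Rodrigues(Rw.T)[0],-Rw.T@p,c["K"],c["distortion"])[0][:,0]
def snap(n,f=None):
    C=cam(n); im=eyes.get_image(n)[:,:,::-1].copy()
    if f: cv2.imwrite(f"pics/{f}.png",im)
    return C,im
def down(yaw,tilt=0):
    # tool z down; tool x axis along heading yaw (world), y to its right
    return (R.from_euler('z',yaw)*R.from_euler('y',tilt)*R.from_euler('x',np.pi)).as_quat()
E
python3 - <<'E'
from h import *
C=cam("side")
print("caps",plane(C,[(235,204),(240,221),(278,196)],0).round(3))
print("ref bottom corners front-right, right mid",plane(C,[(265,282),(316,276),(370,272)],0).round(3))
print("cup",plane(C,[(298,418)],0).round(3), "small lid",plane(C,[(290,220)],0.01).round(3))
print("bl",plane(C,[(557,478),(612,478)],0.).round(3))
print("panel top corners",plane(C,[(262,238),(265,265),(312,258)],0.05).round(3))
print(R.from_quat(status.get_obs()["ee_rot"]).as_matrix().round(2))
E
```

```text
caps [[0.43  0.353 0.   ]
 [0.425 0.248 0.   ]
 [0.569 0.36  0.   ]]
ref bottom corners front-right, right mid [[ 0.429 -0.055  0.   ]
 [ 0.555 -0.072  0.   ]
 [ 0.689 -0.1    0.   ]]
cup [[ 0.395 -0.459  0.   ]] small lid [[0.562 0.191 0.01 ]]
bl [[ 0.758 -0.696  0.   ]
 [ 0.841 -0.722  0.   ]]
panel top corners [[ 0.452  0.064  0.05 ]
 [ 0.432 -0.054  0.05 ]
 [ 0.548 -0.062  0.05 ]]
[[ 0.93 -0.37 -0.  ]
 [-0.37 -0.93 -0.  ]
 [ 0.    0.   -1.  ]]
```

Run:
```python
from h import *
for p,yaw in [((.47,.0,.33),np.pi),((.47,.0,.33),0),((.5,0,.33),np.pi/2),((.5,0,.33),-np.pi/2),((.5,0,.1),-.15-np.pi/2),((.5,0,.1),-.15+np.pi/2)]:
    q=arm.solve_ik(p,down(yaw)); print(yaw,None if q is None else q.round(2) if hasattr(q,'round') else q)
arm.move_ptp((.46,.0,.34),down(np.pi if arm.solve_ik((.46,0,.34),down(np.pi)) is not None else 0))
arm.wait(.3)
print(status.get_obs()["position"],status.get_obs()["clock"])
snap("wrist","w1"); snap("side","s1");snap("scene","c1")
```

```text
3.141592653589793 [ 0.33  0.08  0.12 -0.   -1.61 -1.91]
0 [ 0.33  0.08  0.12  0.   -1.61  1.24]
1.5707963267948966 [ 0.31  0.14  0.19  0.   -1.61  2.83]
-1.5707963267948966 [ 0.31  0.14  0.19  0.   -1.61 -0.31]
-1.7207963267948965 [ 0.31  0.25 -0.28  0.   -1.04 -0.46]
1.4207963267948966 [ 0.31  0.25 -0.28  0.   -1.04  2.68]
[4.60055686e-01 3.15708285e-04 3.39900504e-01] 2.5333
```

View pics/w1.png

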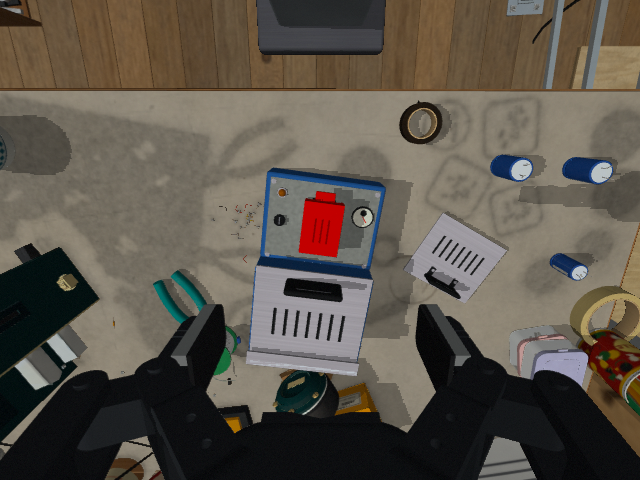

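View pics/c1.png

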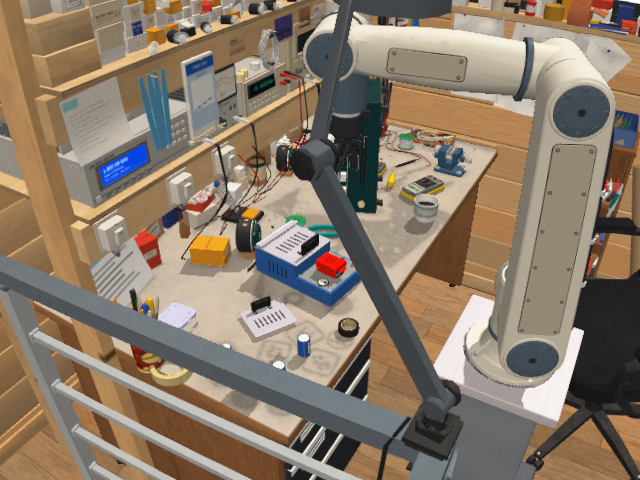

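The wrist view has image-down = +x and image-right = +y. It shows the reformer at (265–385, 170–375) with its lid seated, three cans at (512,168), (588,171) and (568,266), and the small decoy lid at (458,258). I'll zoom in for precise corners.

Run:
```python
import cv2,numpy as np
im=cv2.imread("pics/w1.png")
a=cv2.resize(im[160:380,235:405],None,fx=2.7,fy=2.7,interpolation=cv2.INTER_CUBIC)
b=cv2.resize(im[145:285,485:620],(340,353),interpolation=cv2.INTER_CUBIC)
c=np.zeros((a.shape[0],a.shape[1]+340,3),np.uint8);c[:,:a.shape[1]]=a;c[:353,a.shape[1]:]=b
cv2.imwrite("pics/crop1.png",c);print(a.shape,c.shape)
```

```text
(594, 459, 3) (594, 799, 3)
```

View pics/crop1.png

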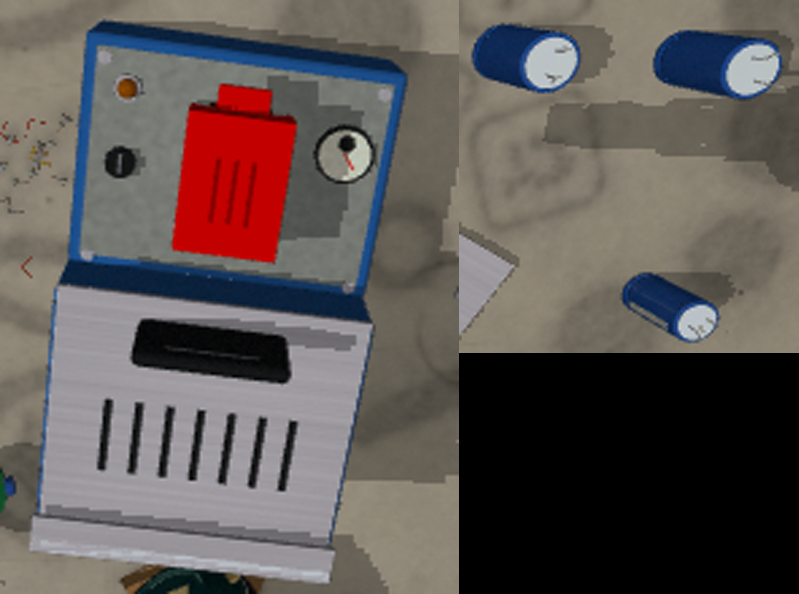

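```bash
cat > m1.py <<'E'
from h import *
import json
o={"position":np.array([4.60055686e-01,3.15708285e-04,3.39900504e-01]),"ee_rot":down(np.pi)}
C=cam("wrist",o)
def cp(px): return np.array(px)/2.7+np.array([235,160])
def L(px,z): return plane(C,cp(px),z)[:,:2]
lip=L([(33,516),(333,548)],.097); lid=L([(57,285),(371,323)],.088); pan=L([(88,42),(404,78)],.05)
grd=L([(190,104),(297,122)],.084); gr=L([(172,250),(276,263)],.084)
fl=L([(139,320),(285,336)],.125)
flr=L([(134,363),(290,383)],.125)
for n,a,x in(("lip",lip,55),("lid",lid,-66),("pan",pan,-178),("guardfront",grd,-155),("guardrear",gr,-94),("flangefront",fl,-56),("flangerear",flr,-48)):
    d=a[1]-a[0];yaw=np.arctan2(-d[0],d[1]);m=a.mean(0)
    ex=np.array([np.cos(-.11),np.sin(-.11)])
    print(n,a.round(4).tolist(),"yaw",yaw.round(3),"len",np.linalg.norm(d).round(4),"origin",(m-x/1000*ex).round(4))
s=340/135
for px,z in (((552,63),.05),((752,68),.05),((697,324),.045)):
    p=((px[0]-459)/s+485,px[1]/s+145); print("cap",plane(C,[p],z).round(4))
E
python3 m1.py
```

```text
lip [[0.6613, -0.0977], [0.6804, 0.0511]] yaw -0.127 len 0.15 origin [ 0.6162 -0.0173]
lid [[0.5416, -0.0801], [0.5609, 0.0656]] yaw -0.132 len 0.147 origin [ 0.6168 -0.0145]
pan [[0.4357, -0.0662], [0.4525, 0.0813]] yaw -0.114 len 0.1484 origin [ 0.621 -0.012]
guardfront [[0.4579, -0.0178], [0.4659, 0.029]] yaw -0.17 len 0.0475 origin [ 0.616  -0.0114]
guardrear [[0.5259, -0.027], [0.5323, 0.0209]] yaw -0.134 len 0.0483 origin [ 0.6225 -0.0134]
flangefront [[0.5419, -0.0388], [0.5494, 0.023]] yaw -0.121 len 0.0622 origin [ 0.6013 -0.014 ]
flangerear [[0.5622, -0.0416], [0.5718, 0.0256]] yaw -0.143 len 0.0679 origin [ 0.6147 -0.0133]
cap [[0.429  0.2508 0.05  ]]
cap [[0.4315 0.3502 0.05  ]]
cap [[0.5722 0.3613 0.045 ]]
```

```bash
cat >> h.py <<'E'
YAW=-.130; ORG=np.array([.617,-.0155,0])
def ref(x,y,z): return ORG+R.from_euler('z',YAW).apply(np.array([x,y,z])/1000)
G=np.array([-52,0,22.])/1000   # TCP in lid frame (grasp point 8 mm above)
def lid_tcp(p,yaw,pitch):
    """TCP pose for lid underside point p (world), yaw, pitch>0 = front up"""
    r=R.from_euler('ZY',[yaw,pitch]); return p+r.apply(G),(r*R.from_euler('z',-np.pi/2)*R.from_euler('x',np.pi)).as_quat()
def pivot(dx,dz,pitch):
    """lid point in world when rear bottom edge is dx,dz (mm) off its seated place"""
    rear=ref(64+dx,0,84+dz); return rear+R.from_euler('ZY',[YAW,pitch]).apply([-.064,0,0])
def lid_go(p,yaw,pitch,v=.1,thr=None):
    t,q=lid_tcp(p,yaw,pitch); return arm.line_to(t,velocity=v,attitude=q,threshold=thr)
E
python3 - <<'E'
from h import *
C=cam("wrist",{"position":np.array([.46,0,.34]),"ee_rot":down(np.pi)})
print("amp,pliers,deskedge",plane(C,[(100,297),(155,285),(20,380),(175,272),(300,90)],0).round(3).tolist())
S=cam("side");print(plane(S,[(365,375),(450,430)],0).round(3).tolist())
for a in [(pivot(0,0,0),YAW,0),(pivot(0,0,.2),YAW,.2),(pivot(-40,40,.2),YAW,.2),(np.array([.46,-.26,.011]),YAW,0)]:
    t,q=lid_tcp(*a); s=arm.solve_ik(t,q); print(t.round(3), None if s is None else np.round(s,2))
E
```

```text
amp,pliers,deskedge [[0.633, -0.349, 0.0], [0.612, -0.259, -0.0], [0.794, -0.522, 0.0], [0.59, -0.224, 0.0], [0.333, -0.027, 0.0]]
[[0.548, -0.405, 0.0], [0.642, -0.566, 0.0]]
[ 0.565 -0.009  0.106] [ 0.26  0.36 -0.1   0.   -1.11 -0.39]
[ 0.572 -0.01   0.129] [ 0.21  0.49  0.17 -0.07 -1.44 -0.33]
[ 0.532 -0.004  0.169] [ 0.24  0.39  0.12 -0.07 -1.49 -0.35]
[ 0.408 -0.253  0.033] [-0.23  0.3  -0.42  0.   -0.86  0.1 ]
```

```bash
python3 - <<'E'
from h import *
t,q=lid_tcp(pivot(0,0,0),YAW,0)
arm.gripper_to(.5)
arm.move_ptp(t+[0,0,.08],q)
print(arm.line_to(t,velocity=.08,threshold=8))
print(status.get_obs()["position"]-t)
arm.gripper_to(0,f_grip=40)
o=status.get_obs();print("w",o["gripper_width"],o["gripper_force"],o["force"])
for p in(.07,.14,.2): lid_go(pivot(0,1,p),YAW,p,.05)
print(status.get_obs()["force"])
snap("side","s2")
lid_go(pivot(-22,2,.2),YAW,.2,.06)
print(status.get_obs()["force"])
lid_go(pivot(-22,50,.2),YAW,.2,.12)
o=status.get_obs();print(o["force"],o["gripper_width"],o["clock"])
snap("side","s3")
E
python3 -c "
import cv2,numpy as np
a=[cv2.resize(cv2.imread(f'pics/{n}.png')[150:300,230:400],(400,353)) for n in('s2','s3')]
cv2.imwrite('pics/crop2.png',np.hstack(a))"
```

```text
False
[4.75619937e-04 5.22813521e-05 6.51905755e-04]
w 0.08615134473383333 39.62532162666321 [-1.28127748  0.96201926  2.99822247]
[-0.08198389 -0.48596378 -1.13909113]
[-0.49243783 -0.25414387 -0.94643697]
[-0.66329612 -1.09377621 -3.2081984 ] 0.0874362124130789 8.1417
```

View pics/crop2.png

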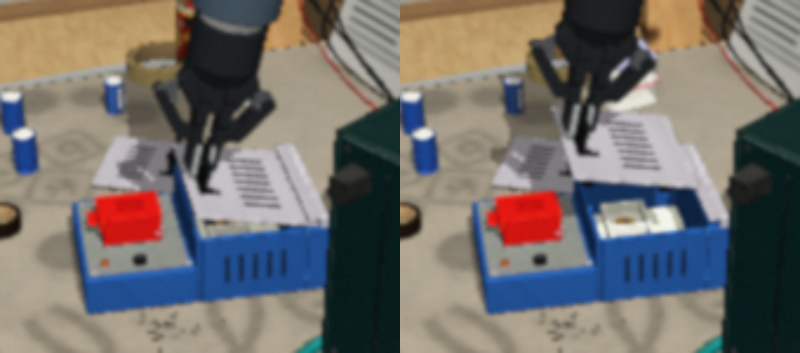

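The lid came off cleanly and the three white bays are visible. Now I'll set it down between the cup and the unit and look at the cans.

Run:
```python
from h import *
lid_go(pivot(-22,90,.1),YAW,.1,.15)
P=np.array([.465,-.25,.011])
t,q=lid_tcp(P+[0,0,.12],YAW,0); arm.line_to(t,velocity=.2,attitude=q)
lid_go(P+[0,0,.012],YAW,0,.15)
print(lid_go(P+[0,0,-.003],YAW,0,.03,4))
o=status.get_obs();print(o["position"]-lid_tcp(P,YAW,0)[0],o["force"])
arm.gripper_to(.45)
t=o["position"]; arm.line_to(t+[0,0,.1],velocity=.2)
arm.move_ptp((.47,.16,.24),down(YAW-np.pi/2)); arm.wait(.2)
C,im=snap("wrist","w2"); snap("side","s4")
print(status.get_obs()["clock"],C[2])
hsv=cv2.cvtColor(im,cv2.COLOR_BGR2HSV)
blue=cv2.inRange(hsv,(100,120,40),(130,255,255))
for c in cv2.findContours(blue,0,2)[0]:
    if cv2.contourArea(c)<200: continue
    m=np.zeros_like(blue);cv2.drawContours(m,[cv2.convexHull(c)],-1,255,-1)
    w=cv2.bitwise_and(m,cv2.inRange(hsv,(0,0,150),(179,60,255)))
    w=cv2.morphologyEx(w,cv2.MORPH_OPEN,np.ones((3,3)))
    cs=cv2.findContours(w,0,2)[0]
    if not cs: continue
    h=cv2.convexHull(max(cs,key=cv2.contourArea)); 
    if len(h)<5: continue
    e=cv2.fitEllipse(h);print(cv2.boundingRect(c),e[0],e[1],plane(C,[e[0]],.05).round(4),plane(C,[e[0]],.045).round(4))
```

```text
True
[ 2.34113175e-04 -9.59636771e-05  2.65437967e-04] [-0.96808114  0.36639953  3.70870029]
14.2667 [0.45971354 0.07769929 0.3721436 ]
(353, 261, 32, 39) (371.17523193359375, 288.5254211425781) (15.526470184326172, 22.231510162353516) [[0.4272 0.2468 0.05  ]] [[0.4267 0.2494 0.045 ]]
(5, 0, 329, 133) (123.3385009765625, 31.733434677124023) (90.05795288085938, 352.968017578125) [[ 0.6138 -0.0195  0.05  ]] [[ 0.6161 -0.021   0.045 ]]
```

View pics/w2.png

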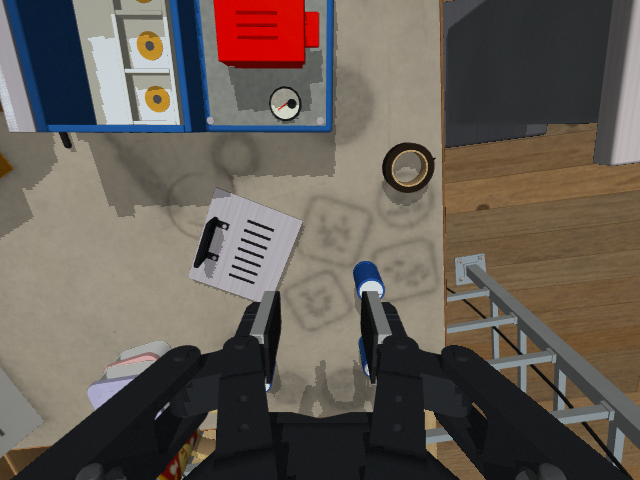

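View pics/s4.png

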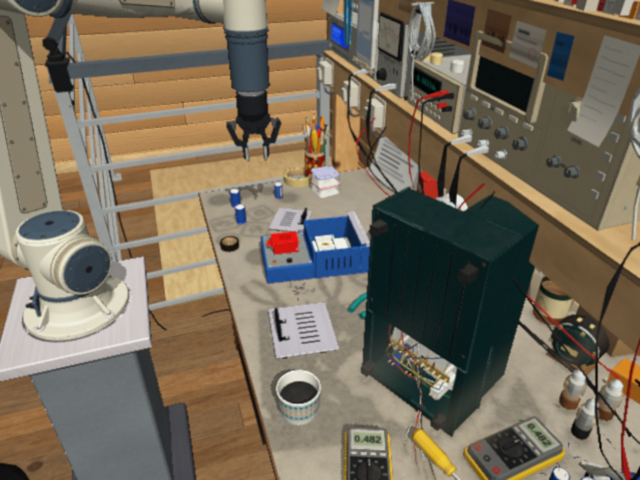

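The lid stands on the desk at (305,330) in the side view and the well is open. Now picking the cans using the positions from the first wrist view.

```bash
cat >> h.py <<'E'
Q=down(YAW-np.pi/2)
def capmove(xy,by,h=.05):
    arm.gripper_to(.6)
    p=np.array([*xy,.03]); arm.move_ptp(p+[0,0,.09],Q)
    arm.line_to(p,velocity=.12,threshold=8)
    arm.gripper_to(0,f_grip=25); o=status.get_obs(); print("grip",o["gripper_width"],o["gripper_force"])
    arm.line_to(p+[0,0,.13],velocity=.2)
    b=ref(-8,by,18+30)
    arm.line_to(b+[0,0,.112],velocity=.25)
    print("w",status.get_obs()["gripper_width"])
    arm.line_to(b+[0,0,.02],velocity=.12,threshold=8)
    print("contact",arm.line_to(b+[0,0,-.002],velocity=.03,threshold=4),status.get_obs()["position"]-b)
    arm.gripper_to(.52)
    arm.line_to(b+[0,0,.1],velocity=.15)
E
python3 - <<'E'
from h import *
capmove((.429,.2508),-46)
print(status.get_obs()["clock"])
arm.move_ptp((.46,0,.30),down(np.pi)); arm.wait(.2)
snap("wrist","w3")
im=cv2.imread("pics/w3.png");
E
```

```text
grip 0.3477660370849699 24.654503166675568
w 0.3458117434101025
contact True [-2.87138349e-04 -3.07547712e-05  7.16359959e-04]
21.4583
```

View pics/w3.png

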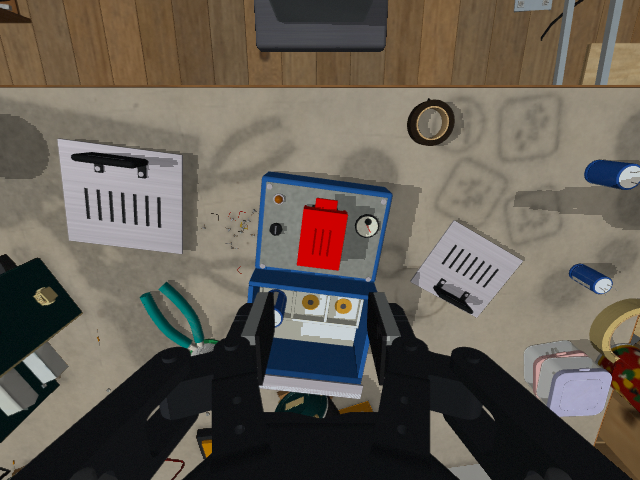

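The first can stands in bay 0 at about (275,305), and the other two are where I measured them.

Run:
```python
from h import *
capmove((.4315,.3502),0)
capmove((.5722,.3613),46)
print(status.get_obs()["clock"])
arm.move_ptp((.36,-.08,.34),down(np.pi)); arm.wait(.2)
snap("wrist","w4"); snap("side","s5"); print(status.get_obs()["position"])
a=cv2.resize(cv2.imread("pics/s5.png")[200:360,240:380],(525,600))
cv2.imwrite("pics/crop5.png",a)
```

```text
grip 0.342815157404009 24.807280004024506
w 0.3402610926576835
contact True [-2.31825752e-05 -1.17993058e-04  9.34117501e-04]
grip 0.28209815610946054 24.642006754875183
w 0.2796317234712391
contact True [-2.44467373e-04 -7.37548899e-05  8.02712188e-04]
39.1583
[ 0.36029011 -0.07987772  0.3395332 ]
```

View pics/w4.png

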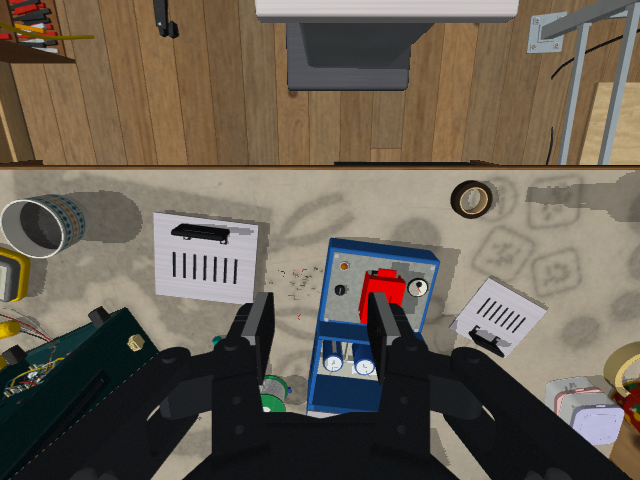

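View pics/crop5.png

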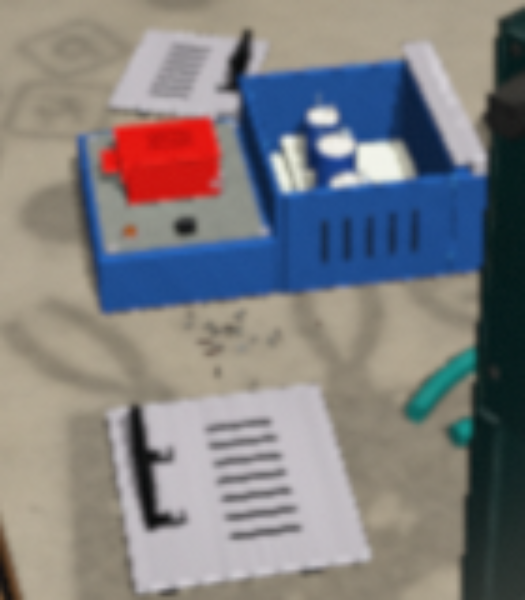

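All three cans stand upright in their own bays. Next I measure the lid on the desk again, in case it was knocked.

```bash
cat >> h.py <<'E'
def lid_find(C,im,box):
    x0,y0,x1,y1=box
    hsv=cv2.cvtColor(im,cv2.COLOR_BGR2HSV); m=np.zeros(im.shape[:2],np.uint8)
    m[y0:y1,x0:x1]=cv2.inRange(hsv,(115,8,140),(179,60,255))[y0:y1,x0:x1]
    m=cv2.morphologyEx(m,cv2.MORPH_CLOSE,np.ones((9,9)))
    c=cv2.convexHull(max(cv2.findContours(m,0,2)[0],key=cv2.contourArea))
    W=plane(C,c[:,0].astype(float),.015)[:,:2]
    (cx,cy),s,a=cv2.minAreaRect(np.float32(W*1000))
    return cx,cy,s,a
E
python3 - <<'E'
from h import *
im=cv2.imread("pics/w4.png"); print(im[280,200],cv2.cvtColor(im[280:281,200:201],cv2.COLOR_BGR2HSV),cv2.cvtColor(im[330:331,260:261],cv2.COLOR_BGR2HSV), cv2.cvtColor(im[195:196,290:291],cv2.COLOR_BGR2HSV))
C=cam("wrist",{"position":np.array([.36029,-.07988,.33953]),"ee_rot":down(np.pi)})
print(lid_find(C,im,(130,190,285,325)))
c3=cam("wrist",{"position":np.array([.46,0,.30]),"ee_rot":down(np.pi)})
print(lid_find(c3,cv2.imread("pics/w3.png"),(40,120,205,265)))
r=R.from_euler('z',YAW);P=np.array([.465,-.25,.011])
q=[P+r.apply(np.array(v)/1000) for v in((-66,74,4),(-66,-74,4),(64,-74,4),(64,74,4))]
print(proj(C,q).round(1).tolist(),"expected centre",P+r.apply([-.001,0,0]))
E
```

```text
[201 191 196] [[[135  13 201]]] [[[110  45  17]]] [[[ 19  41 175]]]
(464.9229431152344, -250.51068115234375, (146.93270874023438, 129.5973663330078), 82.37045288085938)
(464.5456237792969, -250.77969360351562, (146.83409118652344, 129.4842071533203), 82.46611785888672)
[[258.6, 224.2], [153.0, 211.1], [155.5, 293.6], [252.6, 304.7]] expected centre [ 0.46400844 -0.24987037  0.011     ]
```

Run:
```python
from h import *
P=np.array([.465,-.25,.011]); t,q=lid_tcp(P,YAW,0)
arm.gripper_to(.5); arm.move_ptp(t+[0,0,.08],q); 
print(arm.line_to(t+[0,0,.0005],velocity=.1,threshold=8))
arm.gripper_to(0,f_grip=40); o=status.get_obs();print(o["gripper_width"],o["position"]-t)
lid_go(P+[0,0,.15],YAW,0,.2)
lid_go(pivot(-22,90,.1),YAW,.1,.2)
lid_go(pivot(-22,50,.2),YAW,.2,.12)
print(lid_go(pivot(-22,3,.2),YAW,.2,.08,8),status.get_obs()["force"])
snap("side","s6")
print(lid_go(pivot(0,2,.2),YAW,.2,.04,8),status.get_obs()["force"],status.get_obs()["clock"])
snap("side","s7")
a=[cv2.resize(cv2.imread(f'pics/{n}.png')[180:300,250:390],(400,343)) for n in('s6','s7')]
cv2.imwrite('pics/crop7.png',np.hstack(a))
```

```text
False
0.09085567138833636 [ 0.0003458  -0.00011037  0.00105936]
False [-0.47399236  0.54873872 -1.10539579]
False [-0.45250259 -0.55419487 -1.86049617] 48.2167
```

View pics/crop7.png

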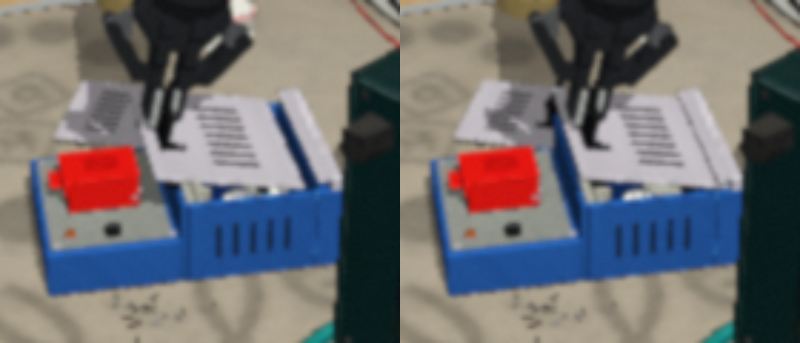

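The lid's rear edge is under the lip. I'll lower the front, release, and check with the wrist camera.

Run:
```python
from h import *
for p in(.14,.07,.03): print(lid_go(pivot(0,1.5,p),YAW,p,.04,12),status.get_obs()["force"].round(1))
print(lid_go(pivot(0,0,0),YAW,0,.03,10),status.get_obs()["force"].round(1))
print(status.get_obs()["position"]-lid_tcp(pivot(0,0,0),YAW,0)[0])
arm.gripper_to(.45); arm.wait(.2)
o=status.get_obs(); arm.line_to(o["position"]+[0,0,.08],velocity=.2)
arm.move_ptp((.46,.0,.34),down(np.pi)); arm.wait(.2)
snap("wrist","w8"); snap("side","s8"); print(status.get_obs()["clock"])
a=cv2.resize(cv2.imread("pics/w8.png")[160:380,235:405],None,fx=2.7,fy=2.7,interpolation=cv2.INTER_CUBIC)
b=cv2.resize(cv2.imread("pics/s8.png")[200:300,250:380],(340,262))
c=np.zeros((594,799,3),np.uint8);c[:,:459]=a;c[:262,459:]=b
cv2.imwrite("pics/crop8.png",c)
```

```text
False [-0.9 -0.6 -0.9]
False [-0.5  0.6 -1.5]
False [ 0.5  0.4 -1.3]
True [1.  0.1 3.7]
[ 0.00158723 -0.00016152  0.00098081]
52.2833
```

View pics/crop8.png

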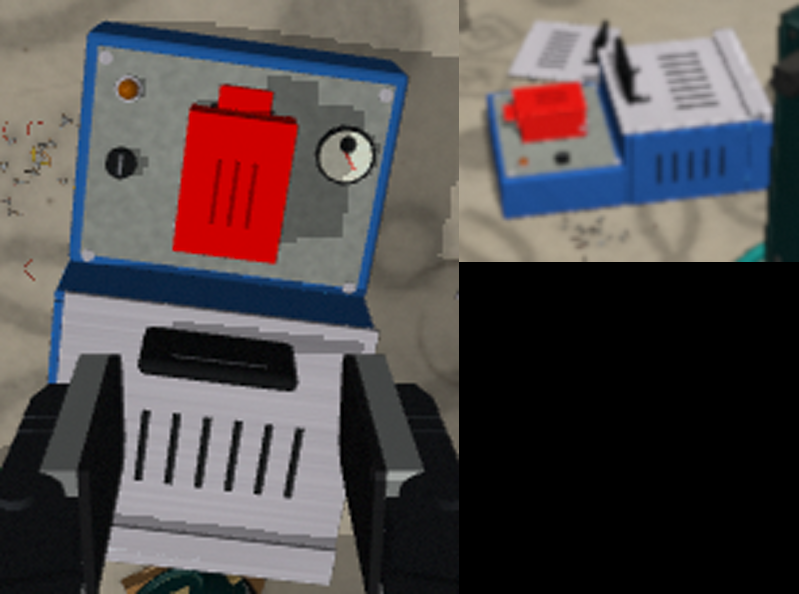

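The lid is seated with its rear under the lip, but sits about 2.5 mm to the left and back, within its play. I'll re-centre it gently and press it down.

Run:
```python
from h import *
t,q=lid_tcp(pivot(0,0,0),YAW,0); ey=R.from_euler('z',YAW).apply([0,1,0])
arm.gripper_to(.45); arm.move_ptp(t+[0,0,.06]+ey*.0025,q); arm.line_to(t+ey*.0025,velocity=.08,threshold=8)
arm.gripper_to(0,f_grip=30); arm.wait(.2); o=status.get_obs();print(o["gripper_width"],o["force"].round(1),o["position"]-t)
print(arm.line_to(t+[0,0,.0005],velocity=.02,threshold=10),status.get_obs()["force"].round(1))
print(arm.line_to(status.get_obs()["position"]-[0,0,.0025],velocity=.02,threshold=7),status.get_obs()["position"]-t)
arm.gripper_to(.45); arm.wait(.2)
o=status.get_obs(); arm.line_to(o["position"]+[0,0,.07],velocity=.2)
arm.gripper_to(0.)
arm.move_ptp((.42,.0,.34),down(np.pi)); arm.wait(.2)
C,im=snap("wrist","w9"); C2,im2=snap("side","s9"); print(C[2],status.get_obs()["clock"])
px=proj(C,[ref(-66,-74,88),ref(-66,74,88),ref(-178,-76,50),ref(-178,76,50),ref(55,-76,97),ref(55,76,97)]);print(px.round(1).tolist())
for p in px: cv2.circle(im,tuple(int(v) for v in p.round()),1,(0,255,0),-1)
a=cv2.resize(im[160:380,230:410],None,fx=2.7,fy=2.7,interpolation=cv2.INTER_CUBIC)
cv2.imwrite("pics/crop9.png",a)
```

```text
0.08972225796701137 [-0.7 -0.8  5.2] [0.00077105 0.00244776 0.00067711]
False [0.5 1.6 4.2]
True [1.11987916e-04 8.57724091e-05 6.44912947e-04]
[ 3.38528340e-01 -2.06812656e-04  4.71891776e-01] 59.0583
[[258.2, 294.9], [371.9, 308.2], [268.0, 203.3], [384.5, 218.1], [249.3, 376.3], [358.8, 388.0]]
```

View pics/crop9.png

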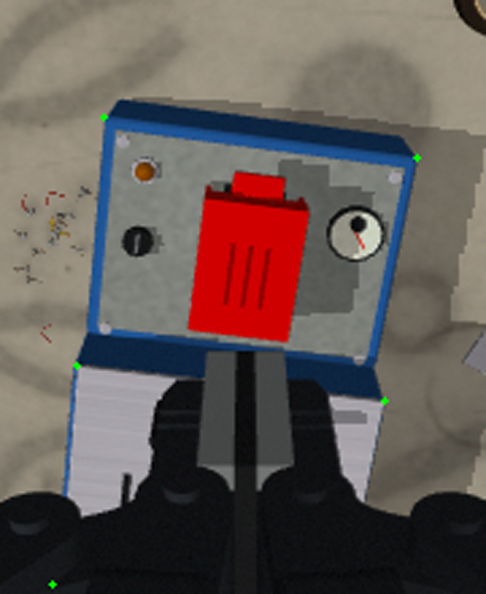

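The lid sits on its nominal corners. Now I'll pinch the guard by its cheeks and swing it up along its arc.

```bash
cat >> h.py <<'E'
QG=down(YAW+np.pi)
E
python3 - <<'E'
from h import *
arm.gripper_to(.74)
s=ref(-142,0,68)
def at(th):
    x,z=-48,12; c,n=np.cos(th),np.sin(th)
    return ref(-94+x*c+z*n,0,68+(-x*n+z*c)-12)
arm.move_ptp(s+[0,0,.08],QG)
print(arm.line_to(s,velocity=.08,threshold=6),status.get_obs()["position"]-s)
arm.gripper_to(0,f_grip=20); o=status.get_obs();print(o["gripper_width"],o["force"].round(1))
for th in np.arange(.15,1.51,.15):
    if arm.line_to(at(th),velocity=.07,threshold=25): print("stop",th);break
    print(th.round(2),status.get_obs()["force"].round(1),end=" ")
print(status.get_obs()["clock"]);snap("side","s10")
a=cv2.resize(cv2.imread("pics/s10.png")[150:290,240:390],(640,597));cv2.imwrite("pics/crop10.png",a)
E
```

```text
False [4.51624315e-04 8.91505492e-05 5.32203881e-04]
0.5557019602639772 [-0.8  1.8  2.8]
0.15 [-2.7  1.9  2.8] 0.3 [-3.3  4.2  1.7] 0.45 [-2.6  4.1  0.8] 0.6 [-2.2  3.8  0.5] 0.75 [-1.9  4.3 -1. ] 0.9 [-1.1  5.4 -1.9] 1.05 [-1.4  4.8 -2.7] 1.2 [-1.4  4.6 -2.9] 1.35 [-2.1  4.1 -2.5] 1.5 [-1.5  3.8 -2.7] 64.4917
```

View pics/crop10.png

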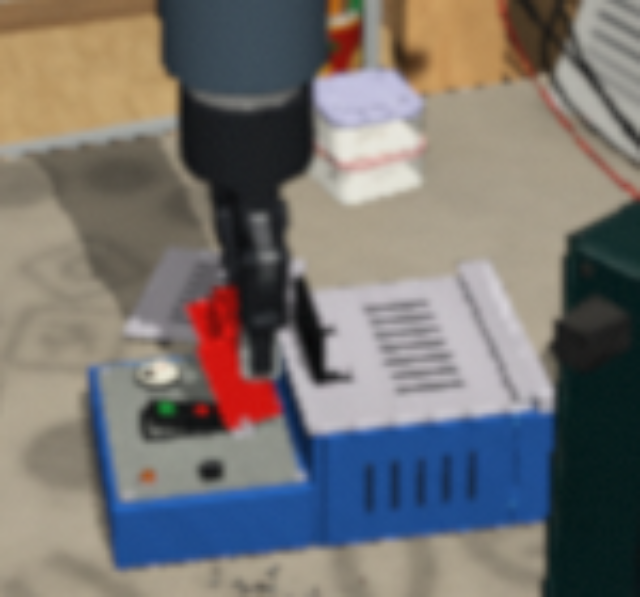

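The guard is up at roughly 1.3–1.4 rad and the switch shows beneath it. I'll swing it a bit further, release it, and check.

Run:
```python
from h import *
def at(th):
    x,z=-48,12; c,n=np.cos(th),np.sin(th)
    return ref(-94+x*c+z*n,0,68+(-x*n+z*c)-12)
for th in(1.6,1.72): print(arm.line_to(at(th),velocity=.05,threshold=12),status.get_obs()["force"].round(1))
arm.gripper_to(.8); arm.wait(.3)
p=status.get_obs()["position"]; arm.line_to(p+[0,0,.12],velocity=.2)
arm.gripper_to(0)
arm.move_ptp((.36,.0,.33),QG); arm.wait(.2)
C,im=snap("wrist","w11"); snap("side","s11"); print(status.get_obs()["clock"])
sp=proj(C,[ref(-142,0,58),ref(-128,0,55)]); print(sp)
for p in sp: cv2.circle(im,tuple(int(v) for v in p.round()),1,(255,0,255),-1)
a=cv2.resize(im[200:400,240:400],(400,500),interpolation=cv2.INTER_CUBIC)
b=cv2.resize(cv2.imread("pics/s11.png")[190:290,250:330],(400,500))
cv2.imwrite("pics/crop11.png",np.hstack([a,b]))
```

```text
False [-2.   4.3 -1.2]
False [-1.3  4.4 -0.9]
68.25
[[334.46790575 283.23176017]
 [334.25582587 291.65839036]]
```

View pics/crop11.png

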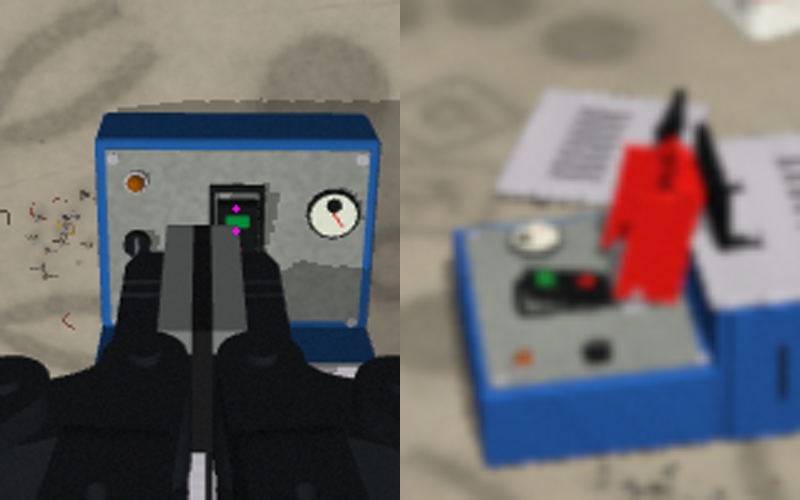

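The guard rests open behind the switch, and the press point projects onto the rocker's front half. I'll press with closed fingers, tilted so that only the front tip edge touches.

Run:
```python
from h import *
q=R.from_euler('ZY',[YAW,-.35])*R.from_euler('z',np.pi)*R.from_euler('x',np.pi)
off=q.apply([.011,0,.011]); print(off, q.apply([0,0,1]))
tp=lambda z: ref(-144,0,z)-off
arm.move_ptp(tp(110),q.as_quat())
arm.line_to(tp(72),velocity=.1,threshold=6)
hit=arm.line_to(tp(45),velocity=.02,threshold=12)
o=status.get_obs();print(hit,(o["position"]+off)[2],o["force"].round(1))
arm.line_to(tp(110),velocity=.15)
arm.move_ptp((.30,.0,.36),QG); arm.wait(.3)
snap("wrist","w12"); snap("side","s12"); print(status.get_obs()["clock"])
a=cv2.resize(cv2.imread("pics/w12.png")[230:400,240:400],(400,425),interpolation=cv2.INTER_CUBIC)
b=cv2.resize(cv2.imread("pics/s12.png")[200:285,250:330],(400,425))
cv2.imwrite("pics/crop12.png",np.hstack([a,b]))
```

```text
[-0.00650586  0.00085056 -0.01410498] [ 0.3400044  -0.04445126 -0.93937271]
True 0.057354812884080994 [-5.8  2.4  9.2]
72.575
```

View pics/crop12.png

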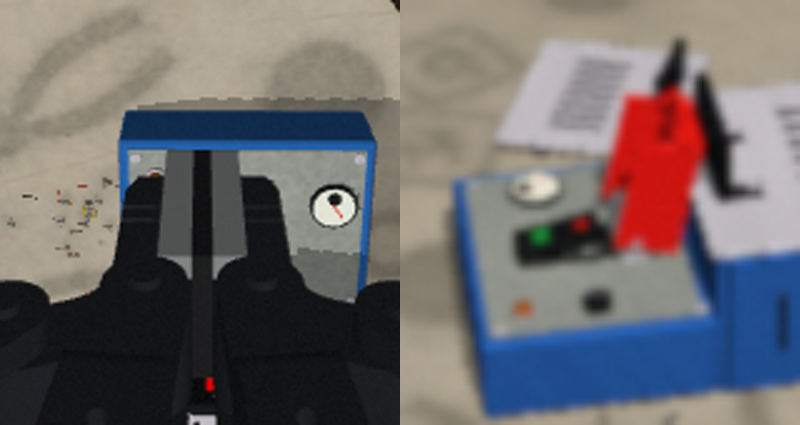

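The rocker has tipped: green (front) moved down about 1.6 px and red (rear) rose. One firmer press will confirm that it is at its stop.

Run:
```python
from h import *
q=R.from_euler('ZY',[YAW,-.35])*R.from_euler('z',np.pi)*R.from_euler('x',np.pi)
off=q.apply([.011,0,.011]); tp=lambda z: ref(-144,0,z)-off
arm.move_ptp(tp(110),q.as_quat()); arm.line_to(tp(70),velocity=.1,threshold=6)
c=arm.line_to(tp(45),velocity=.015,threshold=3);z1=(status.get_obs()["position"]+off)[2]
hit=arm.line_to(tp(45),velocity=.015,threshold=15);o=status.get_obs();print(c,z1,hit,(o["position"]+off)[2],o["force"].round(1))
arm.line_to(tp(110),velocity=.15)
arm.move_ptp((.30,.15,.36),QG); arm.wait(.3)
snap("wrist","w13"); snap("side","s13")
a=cv2.resize(cv2.imread("pics/w13.png")[200:480,60:320],(371,400),interpolation=cv2.INTER_CUBIC)
b=cv2.resize(cv2.imread("pics/s13.png")[190:430,230:390],(267,400))
cv2.imwrite("pics/crop13.png",np.hstack([a,b]))
```

```text
True 0.05746240362767291 True 0.0573398915158472 [-5.9  3.1  9.2]
```

View pics/crop13.png

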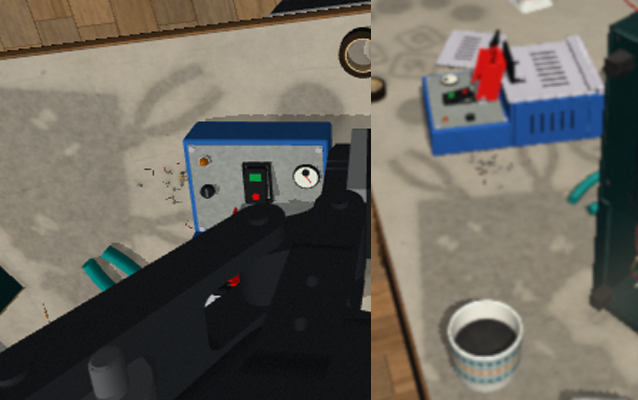

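The second press met a firm stop at the same height (57.4 mm), so the rocker is fully on. The guard is up, the lid is flat under the lip, and the cup is untouched.

```bash
python3 -c "
from rig import arm
print(arm.hand_in())"
```

```text
the job is handed in; nothing more can be done
None
```

The job is handed in with no verdict returned: all three blue capacitors stand in their own bays, the lid is back on flat under the keeper lip, the guard stays up, the start rocker is on, and the cup was not touched.

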